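# Set out two carton orders on the packing boards

### The job

Set out two orders on the plywood packing boards with the three white cartons that lie in front, beside the boards: the largest goes on the longer board with the smallest on top of it, and the middle-sized one goes on the shorter board. Centre each carton on what it stands on, lying flat with its long side along that one's long side. Leave everything else where it is.

Things in the scene. Friction and masses are not known exactly. Their poses are not given: they have to be found in the camera images.
- large_carton_center (a point): the largest of three closed plain white cartons: 140 mm long (along its own y), 69 mm wide (own x), 86 mm tall (own z). The point is its centre, half-way up. It starts lying flat on the worktop, long side pointing roughly away from the robot (within 0.15 rad). Loose, 0.1 to 0.22 kg; to be gripped across the width.
- middle_carton_center (a point): the middle-sized of three closed plain white cartons: 120 mm long (along its own y), 67 mm wide (own x), 56 mm tall (own z). The point is its centre, half-way up. It starts lying flat on the worktop, long side pointing roughly away from the robot (within 0.15 rad). Loose, 0.1 to 0.22 kg; to be gripped across the width.
- small_carton_center (a point): the smallest of three closed plain white cartons: 100 mm long (along its own y), 63 mm wide (own x), 41 mm tall (own z). The point is its centre, half-way up. It starts lying flat on the worktop, long side pointing roughly away from the robot (within 0.15 rad). Loose, 0.1 to 0.22 kg; to be gripped across the width.
- long_board_top (a point): the longer of two flat, rimless plywood packing boards, fixed to the worktop: 190 mm long (own y), 85 mm wide (own x), its upper face 22 mm above the worktop. The point is the centre of the upper face; z points up. Its long side points roughly away from the robot. The other board is 145 mm long.
- short_board_top (a point): the shorter of two flat, rimless plywood packing boards, fixed to the worktop: 145 mm long (own y), 85 mm wide (own x), its upper face 22 mm above the worktop. The point is the centre of the upper face; z points up. Its long side points roughly away from the robot. The other board is 190 mm long.
- queen_cage: Not to be moved: a white slotted queen cage, 22 x 62 x 16 mm, lying flat among the cartons; origin at the centre of its underside, long side along its own y.
- marking_pen: Not to be moved: a white marking pen with a blue cap, 12 x 130 x 14 mm, lying flat among the cartons; origin at the centre of its underside, long side along its own y.
- honey_jar: Not to be moved: a honey jar with a yellow lid, 62 mm across, 71 mm tall, upright at the left of the work; origin at the centre of its underside.
- tape: Not to be moved: a roll of brown tape, 97 mm across, 50 mm high, lying flat at the left of the work; origin at the centre of its underside.
- pots: Not to be moved: a stack of clear pots, 70 mm across, 82 mm tall, upright behind the work; origin at the centre of its underside. A shelf overhangs the back of the worktop half a metre and more above it: the arm has to travel low.

How it is judged:
At the end, for the whole second after the job is handed in: Largest carton on the longer board, smallest on the largest, middle-sized on the shorter board; each centred within 15 mm on what it stands on, long sides parallel within 0.17 rad, flat (tilt under 0.08 rad, height within 5 mm of resting) and at rest (horizontal distance between large_carton_center and long_board_top below 0.015 m and z of large_carton_center in the frame of long_board_top between 0.038 and 0.048 m and angle between the y axis of large_carton_center and the y axis of long_board_top, either way round below 0.17 rad and angle between each of large_carton_center, small_carton_center, middle_carton_center's own z axis and vertical below 0.08 rad and horizontal distance between small_carton_center and large_carton_center below 0.015 m and z of small_carton_center in the frame of large_carton_center between 0.0585 and 0.0685 m and angle between the y axis of small_carton_center and the y axis of large_carton_center, either way round below 0.17 rad and horizontal distance between middle_carton_center and short_board_top below 0.015 m and z of middle_carton_center in the frame of short_board_top between 0.023 and 0.033 m and angle between the y axis of middle_carton_center and the y axis of short_board_top, either way round below 0.17 rad and linear speed of each of large_carton, middle_carton, small_carton below 0.02 m/s); the robot touches nothing.
It fails at once if the queen cage is moved by more than 25 mm (distance of queen_cage from where it was at the start of the episode above 0.025 m).
It fails at once if the marking pen is moved by more than 25 mm (distance of marking_pen from where it was at the start of the episode above 0.025 m).
It fails at once if the honey jar is moved by more than 25 mm (distance of honey_jar from where it was at the start of the episode above 0.025 m).
It fails at once if the tape is moved by more than 25 mm (distance of tape from where it was at the start of the episode above 0.025 m).
It fails at once if the pots is moved by more than 25 mm (distance of pots from where it was at the start of the episode above 0.025 m).
It also fails if it takes over 88 s, if anything falls off the work surface, if the arm or the gripper's body presses on something with over 40 N, if the wrist force passes 120 N, or if a joint passes its speed limit or range.

### The arm

A 7-joint arm with a two-finger parallel gripper is mounted at the origin on a cart in front of the work surface, level with it; the furniture and walls round the work are solid. World frame = base frame: x ahead of the robot, y to its left, z up, the work surface at z = 0. Lengths are in m, angles in rad, forces in N, time in s.
With the tool pointing down it reaches from about 0.35 to 0.9 m from the base axis. Payload 8.1 kg.
Tool frame: the origin (TCP) lies at the very end of the fingers, on their centre line; the grasp point (between the pads) lies 19 mm behind it (grasp_offset is the distance from the TCP to the grasp point, in m); z points along the fingers, y is the line along which they close (so a half turn about z gives the same grasp; the last joint's range is limited). The gripper opens to 92 mm and grips with 3 to 60 N. Pads are 19 mm wide; open, the fingers measure 130 mm over their backs; the gripper's body (75 mm by 190 mm) begins 47 mm behind the grasp point.
Start: joints at [1.184, 0.434, 0.025, 1.573, -0.012, 1.134, -0.075], TCP at [0.175, -0.6, 0.227] pointing down, gripper open.
Joint ranges: [-2.62, 2.62], [-0.44, 2.09], [-1.27, 1.32], [0.08, 2.57], [-1.32, 4.46], [0.12, 2], [-2.74, 2.74]. Speed limits (rad/s): [2.22, 2.22, 3.01, 3.01, 3.14, 3.14, 3.14].

### API

Orientations are given as a rotation vector (axis times angle).
In Python, from cell import observe, get_image, camera_params, sign_off, silhouettes, grasp_offset gives the robot as it stands. The module is installed in compiled form; this text tells all that it offers.
- The arm moves only by the tool jog_arm, never from a script. Its argument "motion" is a list that holds one entry, the list of rows, each a list of 7 numbers: the shift along the tool's x, y, z in m, then the turn, a rotation vector about the tool's x, y, z in rad, then the closure, from -1 (fully open) to 1 (shut), so that 0 is half open. In form: [[[dx, dy, dz, wx, wy, wz, hand], ...]]. A call has 1 to 10 rows; each row is the pose to reach, as a shift and turn from the pose commanded when the call began, along the tool's axes at that moment; what a row does not reach only later rows make up. A row lasts 1/12 s, in which the tool goes at most 41.7 mm and 7.16 degrees, less where a joint would pass 70% of its speed; a pose out of reach is approached as far as the arm can. A call with a gripper value outside its range is refused whole. The fingers move at their own pace and stop on an object; "force" is the grip in N (left out, the last holds). Time passes only in rows, so rows that repeat a pose let the fingers close. It gives the time, the measured TCP pose, the force, the opening and the grip force at its end, in the units of the state.
- observe(): the state, without advancing time (a new reading comes with each control period).
- get_image(name): name is "scene" or "top"; returns the picture (384x512x3 uint8, red, green, blue); there is no depth.
- camera_params(name): a dict with "vertical_fov" (degrees; the focal length in pixels is half the picture's height over the tangent of half this angle, whatever the lens; pixels are square), "cx", "cy" (the principal point, pixels), "dist_coeffs" ([k1, k2, p1, p2, k3] as OpenCV has them; the pictures are not rectified), "T" (4x4, takes a point from camera to world coordinates). Camera axes: x right, y down, z forward; pixel columns grow to the right and rows downward; lengths in m; the calibration is good to about 2 mm. A picture is of the moment at which its call begins. camera_params takes no time and is no camera call.
- sign_off(): hands the job in; it is judged then, once.
Trained networks look in the newest picture that a camera, given by its name, has taken for a name from the list of things; names that differ only in an ending like _2 or _b are one class to them, and where a whole thing is asked for, a point or a joint stands for the part that bears it (a point fixed in the world has none). Each returns a list of dicts, best first, with "p" (0 to 1); they miss things now and then, are a little off and sometimes report something else, mostly with a low value. They report only what shows in the picture. A call takes as long as a camera call.
- silhouettes(query, camera): "mask" (384x512 bool, what is visible of it) and "pixel" ([column, row] in pixels, amid what is visible of it).
The state is a dict: "clock": time; "joints": joint angles; "dq": joint speeds; "joint_efforts": joint torques, N m; "position": TCP position; "ee_rot": TCP orientation; "force": force on the tool from outside, world axes, zero at the start; "ft_torque": the same for the moment, N m; "width": opening from 0.0 (shut) to 1.0 (fully open); "gripper_force": force on a finger pad.
Only numpy, scipy, OpenCV 4.12 (cv2) and the standard library are available. Lean on these libraries where they do the work, as an engineer would, in place of code of your own. Each camera call takes 0.05 s, during which the arm holds its last target. There are 200 camera calls.

## Working session

There is one attempt and no reset: what is moved stays moved. The work goes in short steps, Python scripts to look and compute and a tool call to move; the robot and the scene stay as the last step left them, time stands still between calls to the robot, and variables do not carry over. Pictures are saved under pics/ and viewed, at most 14 in all, crops included, and the job is handed in when it is done.

Besides the shell and the picture viewer there is one more tool, called after ">>>" by a JSON object that holds its "op" and its "data". jog_arm: Moves the arm, as the interface text tells. Its arguments: {"type":"object","properties":{"motion":{"type":"array"},"force":{"type":"number"}},"required":["motion"]}

```bash
mkdir -p pics; ls
python3 - <<'E'
from cell import *
import cv2
print(observe())
for n in("scene","top"):
    cv2.imwrite(f"pics/{n}0.png",get_image(n)[:,:,::-1]); print(n,camera_params(n))
print(grasp_offset)
E
```

```text
pics
{'clock': 0.0, 'joints': array([ 1.18441436,  0.43524414,  0.02497018,  1.57410079, -0.01158343,
        1.13398644, -0.07511472]), 'dq': array([-0.0003964 , -0.00083806, -0.00111369,  0.0023307 , -0.00194294,
       -0.00046723,  0.00044877]), 'joint_efforts': array([-1.54746936e-03, -6.67850804e+01,  9.84499678e-01, -3.14460289e+01,
       -6.06539729e-02,  4.28080908e-02,  1.26972491e-04]), 'position': array([ 0.17479063, -0.5995285 ,  0.22593037]), 'ee_rot': array([-3.10850519e+00, -4.43933953e-01,  5.98949506e-04]), 'force': array([-0.1985967 , -0.01662455, -0.70961048]), 'ft_torque': array([0.00647586, 0.0387027 , 0.01531249]), 'gripper_force': 0.0, 'width': 1.0000093030884567}
scene {'vertical_fov': 50.467741100024064, 'cx': 251.67987456879814, 'cy': 196.02492892256578, 'dist_coeffs': array([-0.02721673,  0.        ,  0.        ,  0.        ,  0.        ]), 'T': array([[-0.49045909, -0.59674575,  0.635094  , -0.10469535],
       [-0.8713679 ,  0.34664521, -0.34721042,  0.61380904],
       [-0.01295595, -0.72369304, -0.69000039,  0.75349124],
       [ 0.        ,  0.        ,  0.        ,  1.        ]])}
top {'vertical_fov': 42.16622161847942, 'cx': 265.3154089032698, 'cy': 196.3411215203985, 'dist_coeffs': array([-0.11507837,  0.        ,  0.        ,  0.        ,  0.        ]), 'T': array([[-0.0165038 , -0.98673969,  0.16146954,  0.31733996],
       [-0.99970215,  0.01918833,  0.01508023,  0.24902474],
       [-0.01797859, -0.16117257, -0.98676247,  1.40837919],
       [ 0.        ,  0.        ,  0.        ,  1.        ]])}
0.0188
```

View pics/scene0.png

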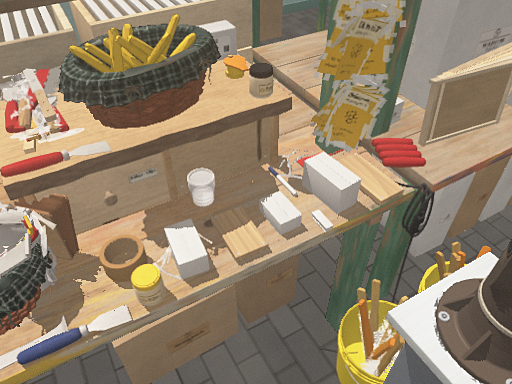

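View pics/top0.png

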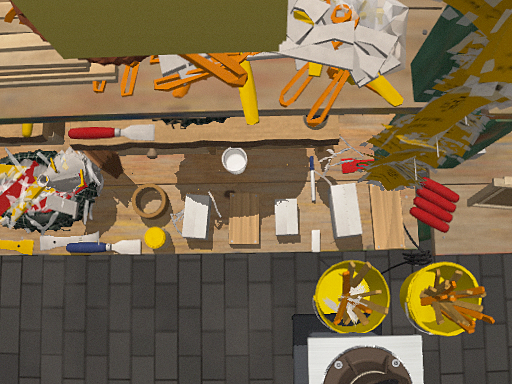

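The scene view shows the middle carton (187,250), short board (240,232), small carton (281,212), large carton (331,180) and long board (370,175). In the top view they are at (197,216), (244,218), (287,216), (345,210) and (387,215). The cage is at (315,240) and the pen at (311,177) in the top view. Next I'll fit poses to the masks.

```bash
cat > h.py <<'E'
from cell import *
import cv2, numpy as np
from scipy.optimize import minimize
D={'large_carton_center':(.069,.140,.086,0),'middle_carton_center':(.067,.120,.056,0),'small_carton_center':(.063,.100,.041,0),
'long_board_top':(.085,.190,.022,0),'short_board_top':(.085,.145,.022,0),'queen_cage':(.022,.062,.016,0),'marking_pen':(.012,.130,.014,0)}
P={n:camera_params(n) for n in('scene','top')}
def proj(X,c):
    p=P[c];f=192/np.tan(np.radians(p['vertical_fov']/2));T=np.linalg.inv(p['T'])
    return cv2.projectPoints(np.asarray(X,float),cv2.Rodrigues(T[:3,:3])[0],T[:3,3],np.array([[f,0,p['cx']],[0,f,p['cy']],[0,0,1]]),p['dist_coeffs'])[0][:,0]
def unproj(px,c,z):
    p=P[c];f=192/np.tan(np.radians(p['vertical_fov']/2))
    u=cv2.undistortPoints(np.array([[px]],float),np.array([[f,0,p['cx']],[0,f,p['cy']],[0,0,1]]),p['dist_coeffs'])[0,0]
    d=p['T'][:3,:3]@[*u,1];o=p['T'][:3,3];return o+d*(z-o[2])/d[2]
def box(q,d,z0):
    x,y,a=q;c,s=np.cos(a),np.sin(a)
    return [[x+c*i*d[0]/2-s*j*d[1]/2,y+s*i*d[0]/2+c*j*d[1]/2,z0+k*d[2]] for i in(-1,1) for j in(-1,1) for k in(0,1)]
def render(q,d,z0,c):
    S=4;m=np.zeros((384*S,512*S),np.uint8)
    h=cv2.convexHull(((proj(box(q,d,z0),c)+.5)*S*16).astype(np.int32))
    cv2.fillPoly(m,[h],255,shift=4)
    return cv2.resize(m,(512,384),interpolation=cv2.INTER_AREA)/255.
def fit(n,cams=('scene','top'),z0=0,q0=None,imgs=True):
    ms={}
    for c in cams:
        if imgs: get_image(c)
        r=silhouettes(n,c)
        if r: ms[c]=(r[0]['mask'],round(r[0]['p'],2),r[0]['pixel'])
    if q0 is None:
        c='top' if 'top' in ms else 'scene';q0=[*unproj(ms[c][2],c,z0+D[n][2]*.9)[:2],-np.pi/2]
    def cost(q,cs):
        t=0
        for c in cs:
            m=ms[c][0];r=render(q,D[n],z0,c);t+=1-np.minimum(r,m).sum()/np.maximum(r,m).sum()
        return t/len(cs)
    out={}
    for cs in [list(ms)]+[[c] for c in ms]:
        best=min((minimize(cost,[q0[0],q0[1],q0[2]+da],args=(cs,),method='Nelder-Mead',options=dict(initial_simplex=np.array([q0[0],q0[1],q0[2]+da])+np.array([[0,0,0],[.02,0,0],[0,.02,0],[0,0,.1]]),maxiter=120)) for da in(-.1,.1)),key=lambda r:r.fun)
        out['+'.join(cs)]=best.x
        print(n,cs,[ms[c][1] for c in cs],best.x.round(4),'err',round(best.fun,3))
    return out
E
python3 - <<'E'
from h import *
for n in D: fit(n)
for n in('honey_jar','tape','pots'):
    r=silhouettes(n,'top'); print(n,[(i['p'],unproj(i['pixel'],'top',.05).round(3)) for i in r[:1]])
E
```

```text
large_carton_center ['scene', 'top'] [0.84, 0.87] [ 0.4946  0.0548 -1.4882] err 0.057
large_carton_center ['scene'] [0.84] [ 0.4941  0.0546 -1.494 ] err 0.036
large_carton_center ['top'] [0.87] [ 0.4944  0.0541 -1.5102] err 0.075
middle_carton_center ['scene', 'top'] [0.68, 0.97] [ 0.4909  0.463  -1.6733] err 0.071
middle_carton_center ['scene'] [0.68] [ 0.492   0.4619 -1.6748] err 0.063
middle_carton_center ['top'] [0.97] [ 0.4898  0.4633 -1.6894] err 0.075
small_carton_center ['top'] [0.89] [ 0.4848  0.214  -1.5702] err 0.086
small_carton_center ['top'] [0.89] [ 0.4848  0.214  -1.5702] err 0.086
long_board_top ['scene', 'top'] [0.98, 0.56] [ 0.4842 -0.0717 -1.535 ] err 0.158
long_board_top ['scene'] [0.98] [ 0.4856 -0.0789 -1.6397] err 0.205
long_board_top ['top'] [0.56] [ 0.4839 -0.0714 -1.5315] err 0.105
short_board_top ['scene', 'top'] [0.91, 0.66] [ 0.4842  0.3316 -1.5909] err 0.065
short_board_top ['scene'] [0.91] [ 0.4884  0.3313 -1.6057] err 0.083
short_board_top ['top'] [0.66] [ 0.4841  0.3313 -1.5822] err 0.043
queen_cage ['scene', 'top'] [0.81, 0.71] [ 0.419   0.1313 -1.5297] err 0.162
queen_cage ['scene'] [0.81] [ 0.418   0.1314 -1.5127] err 0.096
queen_cage ['top'] [0.71] [ 0.4177  0.1307 -1.505 ] err 0.226
marking_pen ['scene', 'top'] [0.65, 0.73] [ 0.5976  0.1352 -1.5571] err 0.319
marking_pen ['scene'] [0.65] [ 0.5977  0.1351 -1.5956] err 0.449
marking_pen ['top'] [0.73] [ 0.598   0.1353 -1.5587] err 0.2
honey_jar [(0.84, array([0.426, 0.575, 0.05 ]))]
tape [(0.66, array([0.544, 0.604, 0.05 ]))]
pots [(0.85, array([0.647, 0.355, 0.05 ]))]
```

Run:
```python
from h import *
Q={'large_carton_center':(.4944,.0545,-1.495),'middle_carton_center':(.4909,.463,-1.675),'small_carton_center':(.4848,.214,-1.570),'long_board_top':(.4839,-.0714,-1.5315),'short_board_top':(.4842,.3314,-1.585)}
im=get_image('top')[:,:,::-1]; S=4;x0,y0,w,h=175,165,240,95
o=cv2.resize(im[y0:y0+h,x0:x0+w],None,fx=3.3,fy=3.3,interpolation=cv2.INTER_CUBIC);S=3.3
sc=get_image('scene')[:,:,::-1];a0,b0,a1,b1=150,135,410,300;o2=cv2.resize(sc[b0:b1,a0:a1],None,fx=3,fy=3,interpolation=cv2.INTER_CUBIC)
for n,q in Q.items():
    for img,c,X,Y,s in((o,'top',x0,y0,S),(o2,'scene',a0,b0,3)):
        p=proj(box(q,D[n],0),c);p=((p+.5-[X,Y])*s).astype(int)
        for i in range(8):
            for j in range(i):
                if bin(i^j).count('1')==1: cv2.line(img,p[i].tolist(),p[j].tolist(),(0,0,255),1)
cv2.imwrite('pics/o1.png',o);cv2.imwrite('pics/o2.png',o2)
```

```text
(no output)
```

View pics/o1.png

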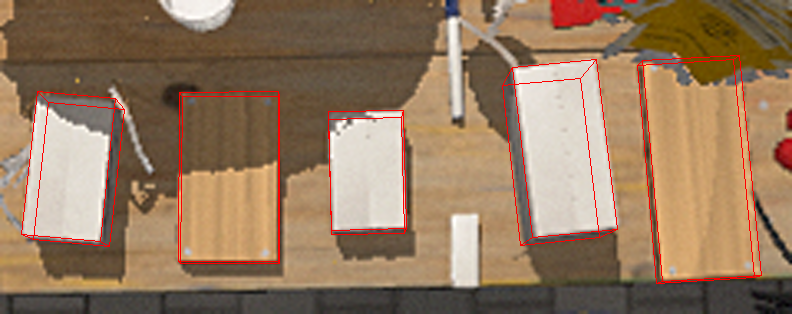

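View pics/o2.png

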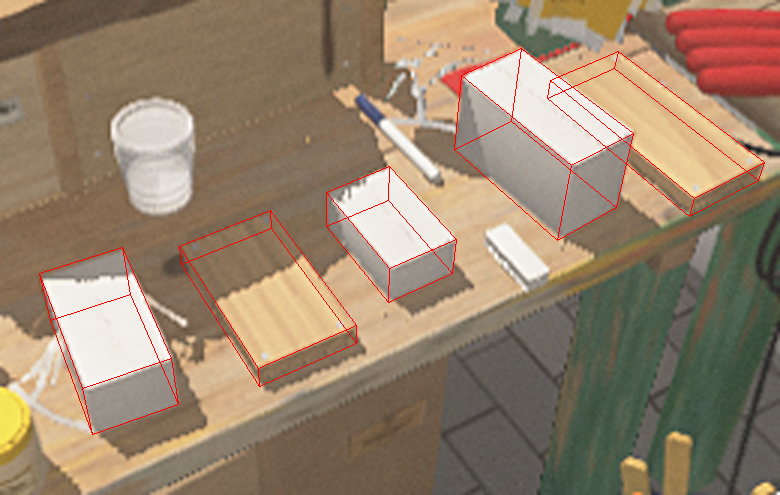

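The overlays match the cartons and boards closely, within about 2 mm. Before moving, I'll check where the hanging packets are and compute the first move.

```bash
cat >> h.py <<'E'
from scipy.spatial.transform import Rotation as R
def go(*tg):
    s=observe();r=R.from_rotvec(s['ee_rot']);p=s['position']
    print('at',p.round(4),'yaw',round(np.arctan2(*r.as_matrix()[[1,0],0]),4),'t',round(s['clock'],2),'w',round(s['width'],3),'F',s['force'].round(1),'tilt',r.as_matrix()[:,2].round(4))
    for x,y,z,a in tg:
        t=R.from_euler('z',a)*R.from_rotvec([np.pi,0,0])
        print((x,y,z,a),'->',r.inv().apply(np.array([x,y,z])-p).round(4),(r.inv()*t).as_rotvec().round(4))
E
python3 - <<'E'
from h import *
for px in((345,148),(318,138),(372,148)):
    print(px,[(z,unproj(px,'scene',z)[:2].round(2).tolist(),proj([unproj(px,'scene',z)],'top')[0].round().tolist()) for z in(0,.1,.2,.3,.4,.5)])
go((.32,-.3,.24,.1),(.4944,.0545,.2,.076))
E
```

```text
(345, 148) [(0, [0.63, -0.12], [398.0, 166.0]), (0.1, [0.53, -0.02], [373.0, 194.0]), (0.2, [0.44, 0.08], [344.0, 227.0]), (0.3, [0.34, 0.17], [308.0, 267.0]), (0.4, [0.24, 0.27], [264.0, 317.0]), (0.5, [0.14, 0.37], [209.0, 377.0])]
(318, 138) [(0, [0.71, -0.08], [382.0, 138.0]), (0.1, [0.61, 0.02], [359.0, 167.0]), (0.2, [0.5, 0.11], [331.0, 202.0]), (0.3, [0.39, 0.2], [296.0, 245.0]), (0.4, [0.28, 0.29], [254.0, 297.0]), (0.5, [0.17, 0.38], [201.0, 361.0])]
(372, 148) [(0, [0.59, -0.19], [423.0, 179.0]), (0.1, [0.5, -0.08], [397.0, 206.0]), (0.2, [0.41, 0.03], [366.0, 239.0]), (0.3, [0.31, 0.13], [328.0, 278.0]), (0.4, [0.22, 0.24], [281.0, 326.0]), (0.5, [0.13, 0.34], [222.0, 385.0])]
at [ 0.175  -0.6     0.2267] yaw 0.2837 t 1.75 w 0.999 F [ 0.2 -1.1 -0.5] tilt [-0.  0. -1.]
(0.32, -0.3, 0.24, 0.1) -> [ 0.2232 -0.2474 -0.0133] [-0.      0.      0.1837]
(0.4944, 0.0545, 0.2, 0.076) -> [ 0.4899 -0.5389  0.0267] [-0.      0.      0.2077]
```

```bash
python3 - <<'E'
from h import *
for px in((385,187),(372,172),(405,190),(395,120)):
    print(px,[(z,unproj(px,'top',z)[:2].round(2).tolist(),proj([unproj(px,'top',z)],'scene')[0].round().tolist()) for z in(0,.1,.2,.3,.4,.5,.6)])
E
python3 - <<'E'
import sys;sys.path.insert(0,'.')
from h import *
im=get_image('top')[:,:,::-1][90:250,290:490]
cv2.imwrite('pics/pk.png',cv2.resize(im,None,fx=3.5,fy=3.5,interpolation=cv2.INTER_CUBIC))
E
```

```text
(385, 187) [(0, [0.57, -0.07], [348.0, 163.0]), (0.1, [0.55, -0.05], [351.0, 141.0]), (0.2, [0.53, -0.03], [354.0, 115.0]), (0.3, [0.51, -0.01], [358.0, 83.0]), (0.4, [0.5, 0.02], [363.0, 45.0]), (0.5, [0.48, 0.04], [369.0, -1.0]), (0.6, [0.46, 0.06], [377.0, -60.0])]
(372, 172) [(0, [0.61, -0.04], [328.0, 159.0]), (0.1, [0.59, -0.02], [331.0, 137.0]), (0.2, [0.57, 0.0], [335.0, 111.0]), (0.3, [0.55, 0.02], [339.0, 80.0]), (0.4, [0.53, 0.04], [344.0, 42.0]), (0.5, [0.51, 0.06], [349.0, -4.0]), (0.6, [0.49, 0.08], [357.0, -61.0])]
(405, 190) [(0, [0.56, -0.13], [365.0, 159.0]), (0.1, [0.54, -0.11], [368.0, 137.0]), (0.2, [0.52, -0.08], [372.0, 111.0]), (0.3, [0.51, -0.05], [376.0, 80.0]), (0.4, [0.49, -0.02], [381.0, 42.0]), (0.5, [0.47, 0.0], [387.0, -4.0]), (0.6, [0.46, 0.03], [394.0, -61.0])]
(395, 120) [(0, [0.77, -0.12], [318.0, 126.0]), (0.1, [0.74, -0.09], [321.0, 106.0]), (0.2, [0.7, -0.06], [324.0, 82.0]), (0.3, [0.67, -0.04], [328.0, 54.0]), (0.4, [0.64, -0.01], [332.0, 20.0]), (0.5, [0.61, 0.01], [337.0, -21.0]), (0.6, [0.58, 0.04], [343.0, -73.0])]
```

View pics/pk.png

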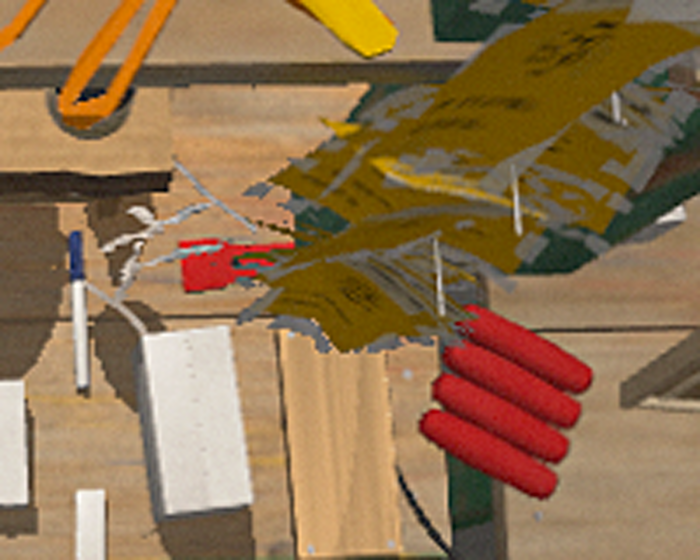

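Run:
```python
from h import *
im=get_image('scene')[:,:,::-1][50:200,290:440]
cv2.imwrite('pics/pk2.png',cv2.resize(im,None,fx=4,fy=4,interpolation=cv2.INTER_CUBIC))
```

```text
(no output)
```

View pics/pk2.png

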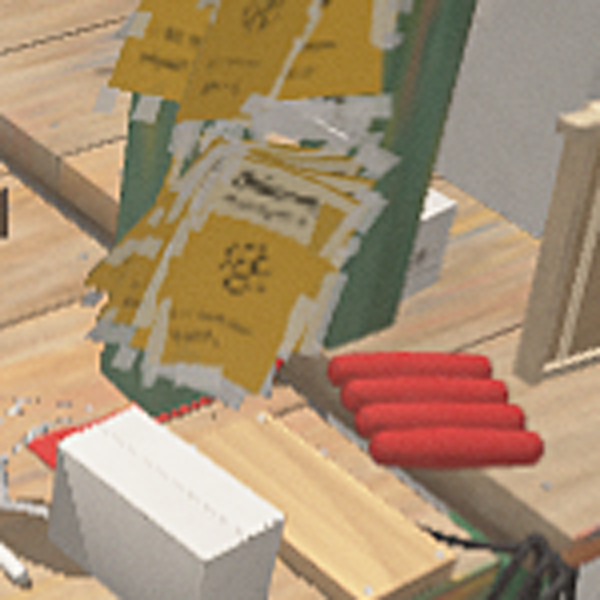

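Packets hang near the far end of the long board, with their lower edge at about x=0.555. I'll refit the board using only its unoccluded near part.

Run:
```python
from h import *
n='long_board_top';W={'top':np.zeros((384,512)),'scene':np.zeros((384,512))}
W['top'][195:]=1; W['scene'][162:,366:]=1
M={}
for c in W: get_image(c); r=silhouettes(n,c); M[c]=r[0]['mask']
for cs in(['top'],['scene'],['top','scene']):
    def cost(q):
        t=0
        for c in cs:
            r=render(q,D[n],0,c)*W[c];m=M[c]*W[c];t+=1-np.minimum(r,m).sum()/np.maximum(r,m).sum()
        return t
    q0=np.array([.484,-.072,-1.53]);b=minimize(cost,q0,method='Nelder-Mead',options=dict(initial_simplex=q0+np.array([[0,0,0],[.02,0,0],[0,.02,0],[0,0,.1]])))
    print(cs,b.x.round(4),b.fun)
```

```text
['top'] [ 0.4875 -0.0712 -1.547 ] 0.041514069340528925
['scene'] [ 0.4855 -0.0704 -1.5159] 0.03341174655817347
['top', 'scene'] [ 0.4863 -0.0703 -1.5248] 0.08204916829373732
```

>>> {"op": "jog_arm", "data": {"motion": [[[0.223,-0.247,-0.013,0,0,0.184,-1],[0.223,-0.247,-0.013,0,0,0.184,-1],[0.223,-0.247,-0.013,0,0,0.184,-1],[0.223,-0.247,-0.013,0,0,0.184,-1],[0.223,-0.247,-0.013,0,0,0.184,-1],[0.223,-0.247,-0.013,0,0,0.184,-1],[0.223,-0.247,-0.013,0,0,0.184,-1],[0.223,-0.247,-0.013,0,0,0.184,-1],[0.223,-0.247,-0.013,0,0,0.184,-1],[0.223,-0.247,-0.013,0,0,0.184,-1]]], "force": 25}}

```text
clock: 2.88
position: [0.3212, -0.2985, 0.2402]
ee_rot: [3.137, 0.164, 0.002]
force: [-0.2, -1.0, 0.0]
width: 0.997
gripper_force: 0.0
```

```bash
python3 -c "
from h import *
go((.4944,.0545,.2,.076),(.4944,.0545,.035,.076))"
```

```text
at [ 0.3212 -0.2985  0.2402] yaw 0.1048 t 2.88 w 0.997 F [-0.2 -1.   0. ] tilt [ 1.e-03 -5.e-04 -1.e+00]
(0.4944, 0.0545, 0.2, 0.076) -> [ 0.2091 -0.333   0.0402] [ 0.0006 -0.0009  0.0288]
(0.4944, 0.0545, 0.035, 0.076) -> [ 0.209  -0.3331  0.2052] [ 0.0006 -0.0009  0.0288]
```

>>> {"op": "jog_arm", "data": {"motion": [[[0.209,-0.333,0.04,0,0,0.029,-1],[0.209,-0.333,0.04,0,0,0.029,-1],[0.209,-0.333,0.04,0,0,0.029,-1],[0.209,-0.333,0.04,0,0,0.029,-1],[0.209,-0.333,0.04,0,0,0.029,-1],[0.209,-0.333,0.04,0,0,0.029,-1],[0.209,-0.333,0.04,0,0,0.029,-1],[0.209,-0.333,0.04,0,0,0.029,-1],[0.209,-0.333,0.04,0,0,0.029,-1],[0.209,-0.333,0.04,0,0,0.029,-1]]]}}

```text
clock: 3.72
position: [0.4967, 0.0555, 0.1994]
ee_rot: [-3.138, -0.114, -0.002]
force: [0.3, 1.1, -0.0]
width: 1.0
gripper_force: 0.0
```

```bash
python3 -c "
from h import *
go((.4944,.0545,.12,.076),(.4944,.0545,.036,.076))
for c in P: get_image(c)
im=get_image('scene')[:,:,::-1];cv2.imwrite('pics/s1.png',cv2.resize(im[60:260,200:440],None,fx=3,fy=3))"
```

```text
at [0.4967 0.0555 0.1994] yaw 0.0727 t 3.72 w 1.0 F [ 0.3  1.1 -0. ] tilt [ 0.0011  0.002  -1.    ]
(0.4944, 0.0545, 0.12, 0.076) -> [-0.0025  0.001   0.0794] [-0.0019 -0.0012 -0.0033]
(0.4944, 0.0545, 0.036, 0.076) -> [-0.0026  0.0012  0.1634] [-0.0019 -0.0012 -0.0033]
```

View pics/s1.png

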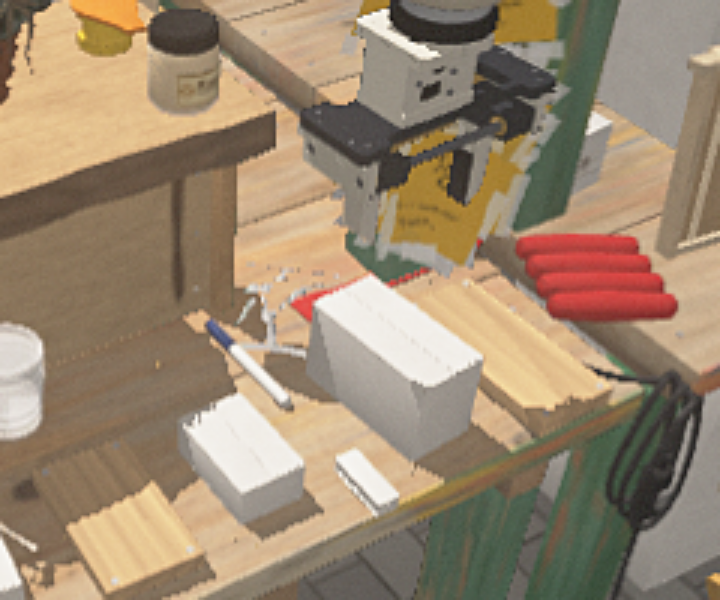

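The gripper hangs over the large carton, its fingers straddling it around (400,200) in the crop, with nothing touched. I'll descend.

>>> {"op": "jog_arm", "data": {"motion": [[[-0.002,0.001,0.03,0,0,0,-1],[-0.002,0.001,0.06,0,0,0,-1],[-0.002,0.001,0.08,0,0,0,-1],[-0.002,0.001,0.1,0,0,0,-1],[-0.002,0.001,0.12,0,0,0,-1],[-0.002,0.001,0.14,0,0,0,-1],[-0.002,0.001,0.155,0,0,0,-1],[-0.002,0.001,0.163,0,0,0,-1],[-0.002,0.001,0.163,0,0,0,-1],[-0.002,0.001,0.163,0,0,0,-1]]]}}

```text
clock: 4.7
position: [0.4929, 0.0492, 0.0369]
ee_rot: [3.139, 0.108, -0.001]
force: [0.5, 0.3, 1.0]
width: 0.998
gripper_force: 0.0
```

>>> {"op": "jog_arm", "data": {"motion": [[[0,0,0,0,0,0,1],[0,0,0,0,0,0,1],[0,0,0,0,0,0,1],[0,0,0,0,0,0,1],[0,0,0,0,0,0,1],[0,0,0,0,0,0,1],[0,0,0,0,0,0,1],[0,0,0,0,0,0,1],[0,0,0,0,0,0,1],[0,0,0,0,0,0,1]]], "force": 25}}

```text
clock: 5.53
position: [0.4933, 0.0507, 0.0374]
ee_rot: [3.14, 0.111, 0.002]
force: [-1.2, -0.9, 5.8]
width: 0.747
gripper_force: 24.9
```

>>> {"op": "jog_arm", "data": {"motion": [[[0,0,-0.005,0,0,0,1],[0,0,-0.015,0,0,0,1],[0,0,-0.025,0,0,0,1],[0,0,-0.035,0,0,0,1],[0,0,-0.045,0,0,0,1],[0,0,-0.055,0,0,0,1],[0,0,-0.06,0,0,0,1],[0,0,-0.06,0,0,0,1],[0,0,-0.06,0,0,0,1]]]}}

```text
clock: 6.28
position: [0.493, 0.0505, 0.097]
ee_rot: [3.14, 0.111, 0.001]
force: [-0.1, -0.2, -2.3]
width: 0.75
gripper_force: 24.9
```

```bash
python3 -c "
from h import *
go((.483,-.0705,.096,.04),(.483,-.0705,.0585,.04))
for c in P: get_image(c)
fit('large_carton_center',z0=.06,q0=[.4944,.0545,-1.495])"
```

```text
at [0.493  0.0505 0.097 ] yaw 0.0705 t 6.28 w 0.75 F [-0.1 -0.2 -2.3] tilt [ 7.e-04 -0.e+00 -1.e+00]
(0.483, -0.0705, 0.096, 0.04) -> [-0.0185  0.1199  0.001 ] [ 0.0001 -0.0007  0.0305]
(0.483, -0.0705, 0.0585, 0.04) -> [-0.0185  0.1199  0.0385] [ 0.0001 -0.0007  0.0305]
large_carton_center ['scene', 'top'] [0.82, 0.71] [ 0.4924  0.0537 -1.4803] err 0.518
large_carton_center ['scene'] [0.82] [ 0.4922  0.053  -1.4749] err 0.361
large_carton_center ['top'] [0.71] [ 0.4929  0.0534 -1.4663] err 0.673
```

>>> {"op": "jog_arm", "data": {"motion": [[[-0.002,0.015,0,0,0,0,1],[-0.006,0.035,0,0,0,0.01,1],[-0.01,0.06,0,0,0,0.02,1],[-0.014,0.085,0,0,0,0.03,1],[-0.018,0.105,0,0,0,0.03,1],[-0.0185,0.116,0,0,0,0.03,1],[-0.0185,0.12,0,0,0,0.03,1],[-0.0185,0.12,0,0,0,0.03,1],[-0.0185,0.12,0,0,0,0.03,1]]]}}

```text
clock: 7.33
position: [0.4832, -0.0692, 0.0967]
ee_rot: [-3.14, -0.065, -0.0]
force: [-0.3, 1.0, -1.1]
width: 0.753
gripper_force: 24.9
```

```bash
python3 -c "
from h import *
go((.483,-.0705,.0595,.04))
im=get_image('scene')[:,:,::-1];im2=get_image('top')[:,:,::-1]
cv2.imwrite('pics/s2.png',np.hstack([cv2.resize(a,None,fx=3,fy=3) for a in (im[80:220,270:400],im2[150:290,310:440])]))"
```

```text
at [ 0.4832 -0.0692  0.0967] yaw 0.0417 t 7.33 w 0.753 F [-0.3  1.  -1.1] tilt [ 3.e-04  8.e-04 -1.e+00]
(0.483, -0.0705, 0.0595, 0.04) -> [-0.0002  0.0013  0.0372] [-0.0007 -0.0003  0.0017]
```

View pics/s2.png

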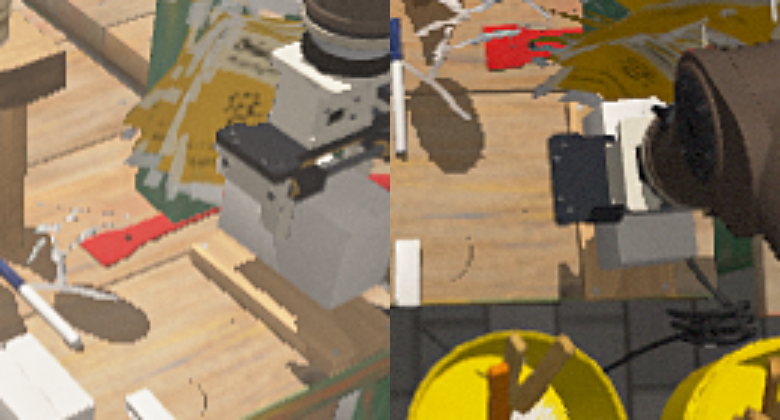

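The carton hangs level over the long board and clear of the packets. I'll lower it and release.

>>> {"op": "jog_arm", "data": {"motion": [[[0,0.001,0.006,0,0,0,1],[0,0.001,0.012,0,0,0,1],[0,0.001,0.018,0,0,0,1],[0,0.001,0.024,0,0,0,1],[0,0.001,0.029,0,0,0,1],[0,0.001,0.033,0,0,0,1],[0,0.001,0.036,0,0,0,1],[0,0.001,0.037,0,0,0,1],[0,0.001,0.037,0,0,0,1],[0,0.001,0.037,0,0,0,1]]]}}

```text
clock: 8.27
position: [0.483, -0.0715, 0.0598]
ee_rot: [3.141, 0.064, 0.0]
force: [0.3, -0.2, -2.6]
width: 0.748
gripper_force: 24.9
```

>>> {"op": "jog_arm", "data": {"motion": [[[0,0,0,0,0,0,1],[0,0,0,0,0,0,-1],[0,0,0,0,0,0,-1],[0,0,0,0,0,0,-1],[0,0,0,0,0,0,-1],[0,0,0,0,0,0,-1],[0,0,0,0,0,0,-1]]]}}

```text
clock: 8.85
position: [0.4829, -0.0715, 0.0598]
ee_rot: [3.141, 0.064, 0.0]
force: [0.0, 0.2, 0.2]
width: 1.002
gripper_force: 0.0
```

```bash
python3 -c "
from h import *
go((.4848,.214,.2,0))"
```

```text
at [ 0.4829 -0.0715  0.0598] yaw 0.0407 t 8.85 w 1.002 F [0.  0.2 0.2] tilt [ 1.e-04 -1.e-04 -1.e+00]
(0.4848, 0.214, 0.2, 0) -> [ 0.0135 -0.2851 -0.1402] [ 0.0001 -0.0001  0.0407]
```

>>> {"op": "jog_arm", "data": {"motion": [[[0,0,-0.01,0,0,0,-1],[0,0,-0.04,0,0,0,-1],[0,0,-0.08,0,0,0,-1],[0,0,-0.11,0,0,0,-1],[0.002,-0.03,-0.13,0,0,0,-1],[0.004,-0.07,-0.14,0,0,0.01,-1],[0.006,-0.11,-0.14,0,0,0.02,-1],[0.008,-0.15,-0.14,0,0,0.03,-1],[0.01,-0.19,-0.14,0,0,0.04,-1],[0.012,-0.23,-0.14,0,0,0.041,-1]]]}}

```text
clock: 9.68
position: [0.4852, 0.1606, 0.2008]
ee_rot: [-3.142, 0.002, -0.002]
force: [1.2, 0.3, -0.8]
width: 1.006
gripper_force: 0.0
```

```bash
python3 -c "
from h import *
go((.4848,.214,.1,0))
fit('large_carton_center',z0=.022,q0=[.485,-.071,-1.53])"
```

```text
at [0.4852 0.1606 0.2008] yaw -0.0012 t 9.68 w 1.006 F [ 1.2  0.3 -0.8] tilt [ 1.1e-03  1.0e-04 -1.0e+00]
(0.4848, 0.214, 0.1, 0) -> [-0.0005 -0.0534  0.1008] [-0.0001 -0.0011 -0.0012]
large_carton_center ['scene', 'top'] [0.71, 0.69] [ 0.4863 -0.0713 -1.5307] err 0.345
large_carton_center ['scene'] [0.71] [ 0.4853 -0.0704 -1.5348] err 0.065
large_carton_center ['top'] [0.69] [ 0.5028 -0.0779 -1.3719] err 0.619
```

>>> {"op": "jog_arm", "data": {"motion": [[[0,-0.03,0.02,0,0,0,-1],[0,-0.05,0.05,0,0,0,-1],[0,-0.0535,0.08,0,0,0,-1],[0,-0.0535,0.1,0,0,0,-1],[0,-0.0535,0.1,0,0,0,-1],[0,-0.0535,0.1,0,0,0,-1],[0,-0.0535,0.1,0,0,0,-1]]]}}

```text
clock: 10.47
position: [0.4866, 0.2114, 0.1011]
ee_rot: [-3.142, 0.003, -0.002]
force: [0.0, 0.4, 0.3]
width: 1.0
gripper_force: 0.0
```

```bash
python3 -c "
from h import *
go((.4848,.214,.012,0))"
```

```text
at [0.4866 0.2114 0.1011] yaw -0.0022 t 10.47 w 1.0 F [0.  0.4 0.3] tilt [ 1.4e-03  1.0e-04 -1.0e+00]
(0.4848, 0.214, 0.012, 0) -> [-0.0019 -0.0026  0.0891] [-0.0001 -0.0014 -0.0022]
```

>>> {"op": "jog_arm", "data": {"motion": [[[-0.002,-0.0025,0.015,0,0,0,-1],[-0.002,-0.0025,0.03,0,0,0,-1],[-0.002,-0.0025,0.045,0,0,0,-1],[-0.002,-0.0025,0.06,0,0,0,-1],[-0.002,-0.0025,0.073,0,0,0,-1],[-0.002,-0.0025,0.082,0,0,0,-1],[-0.002,-0.0025,0.088,0,0,0,-1],[-0.002,-0.0025,0.088,0,0,0,-1],[-0.002,-0.0025,0.088,0,0,0,-1]]]}}

```text
clock: 11.22
position: [0.4841, 0.2149, 0.0124]
ee_rot: [-3.141, 0.001, -0.001]
force: [-0.8, -0.8, -0.1]
width: 1.0
gripper_force: 0.0
```

>>> {"op": "jog_arm", "data": {"motion": [[[0,0,0,0,0,0,1],[0,0,0,0,0,0,1],[0,0,0,0,0,0,1],[0,0,0,0,0,0,1],[0,0,0,0,0,0,1],[0,0,0,0,0,0,1],[0,0,0,0,0,0,1],[0,0,0,0,0,0,1],[0,0,0,0,0,0,1],[0,0,0,0,0,0,1]]], "force": 25}}

```text
clock: 12.05
position: [0.4836, 0.2147, 0.0119]
ee_rot: [3.141, -0.001, 0.0]
force: [-1.6, -2.4, 5.8]
width: 0.674
gripper_force: 25.0
```

>>> {"op": "jog_arm", "data": {"motion": [[[0,0,-0.01,0,0,0,1],[0,0,-0.03,0,0,0,1],[0,0,-0.05,0,0,0,1],[0,0,-0.07,0,0,0,1],[0,0,-0.09,0,0,0,1],[0,0,-0.11,0,0,0,1],[0,0,-0.13,0,0,0,1],[0,0,-0.145,0,0,0,1],[0,0,-0.15,0,0,0,1],[0,0,-0.15,0,0,0,1]]]}}

```text
clock: 12.88
position: [0.4841, 0.2153, 0.1631]
ee_rot: [-3.141, 0.0, -0.004]
force: [-0.1, -0.1, -1.4]
width: 0.673
gripper_force: 25.0
```

```bash
python3 -c "
from h import *
go((.4853,-.0707,.162,.037))"
```

```text
at [0.4841 0.2153 0.1631] yaw -0.0002 t 12.88 w 0.673 F [-0.1 -0.1 -1.4] tilt [ 0.0023  0.0011 -1.    ]
(0.4853, -0.0707, 0.162, 0.037) -> [0.0013 0.286  0.0008] [-0.001  -0.0023 -0.0372]
```

>>> {"op": "jog_arm", "data": {"motion": [[[0,0.02,0,0,0,0,1],[0,0.05,0,0,0,0,1],[0,0.085,0,0,0,-0.01,1],[0,0.12,0,0,0,-0.02,1],[0,0.155,0,0,0,-0.03,1],[0.0005,0.19,0,0,0,-0.037,1],[0.0005,0.22,0,0,0,-0.037,1],[0.0005,0.25,0,0,0,-0.037,1],[0.0005,0.275,0,0,0,-0.037,1],[0.0005,0.286,0,0,0,-0.037,1]]]}}

```text
clock: 13.72
position: [0.4827, -0.0752, 0.1604]
ee_rot: [3.14, 0.051, -0.004]
force: [-0.7, -0.0, -1.5]
width: 0.672
gripper_force: 25.0
```

>>> {"op": "jog_arm", "data": {"motion": [[[0,0,0,0,0,0,1],[0,0,0,0,0,0,1],[0,0,0,0,0,0,1]]]}}

```text
clock: 13.97
position: [0.4838, -0.0695, 0.1613]
ee_rot: [-3.14, -0.061, 0.001]
force: [0.5, -0.3, -0.4]
width: 0.676
gripper_force: 25.0
```

```bash
python3 -c "
from h import *
go((.4845,-.0707,.1205,.037))"
```

```text
at [ 0.4838 -0.0695  0.1613] yaw 0.0386 t 13.97 w 0.676 F [ 0.5 -0.3 -0.4] tilt [-6.e-04  9.e-04 -1.e+00]
(0.4845, -0.0707, 0.1205, 0.037) -> [0.0007 0.0013 0.0408] [-0.001   0.0006  0.0016]
```

>>> {"op": "jog_arm", "data": {"motion": [[[0,0.001,0.006,0,0,0,1],[0,0.001,0.012,0,0,0,1],[0,0.001,0.018,0,0,0,1],[0,0.001,0.024,0,0,0,1],[0,0.001,0.03,0,0,0,1],[0,0.001,0.035,0,0,0,1],[0,0.001,0.038,0,0,0,1],[0,0.001,0.04,0,0,0,1],[0,0.001,0.04,0,0,0,1],[0,0.001,0.04,0,0,0,1]]]}}

```text
clock: 14.8
position: [0.484, -0.0722, 0.1218]
ee_rot: [3.141, 0.058, 0.0]
force: [-0.3, 0.1, -0.3]
width: 0.671
gripper_force: 25.0
```

```bash
python3 -c "
from h import *
go((.4845,-.0707,.1205,.037))"
```

```text
at [ 0.484  -0.0722  0.1218] yaw 0.0367 t 14.8 w 0.671 F [-0.3  0.1 -0.3] tilt [ 0. -0. -1.]
(0.4845, -0.0707, 0.1205, 0.037) -> [ 0.0005 -0.0014  0.0013] [ 0.     -0.     -0.0003]
```

Within about 1.5 mm of resting; release, rise and go to the middle carton.

>>> {"op": "jog_arm", "data": {"motion": [[[0,-0.001,0.001,0,0,0,1],[0,-0.001,0.001,0,0,0,1],[0,-0.001,0.001,0,0,0,-1],[0,-0.001,0.001,0,0,0,-1],[0,-0.001,0.001,0,0,0,-1],[0,-0.001,0.001,0,0,0,-1],[0,-0.001,0.001,0,0,0,-1],[0,-0.001,-0.005,0,0,0,-1],[0,-0.001,-0.02,0,0,0,-1],[0,-0.001,-0.045,0,0,0,-1]]]}}

```text
clock: 15.63
position: [0.4824, -0.0711, 0.1659]
ee_rot: [-3.14, -0.058, 0.006]
force: [0.6, -0.4, 0.3]
width: 1.001
gripper_force: 0.0
```

>>> {"op": "jog_arm", "data": {"motion": [[[0,0,-0.02,0,0,0,-1],[0,-0.02,-0.03,0,0,0,-1],[0,-0.06,-0.03,0,0,0,-1],[0,-0.1,-0.03,0,0,0,-1],[0,-0.14,-0.03,0,0,0,-1],[0,-0.18,-0.03,0,0,0,-1],[0,-0.22,-0.03,0,0,0,-1],[0,-0.26,-0.03,0,0,0,-1],[0,-0.3,-0.03,0,0,0,-1],[0,-0.3,-0.03,0,0,0,-1]]]}}

```text
clock: 16.47
position: [0.471, 0.2382, 0.1979]
ee_rot: [-3.135, -0.073, -0.001]
force: [-0.6, 0.7, 0.6]
width: 0.998
gripper_force: 0.0
```

```bash
python3 -c "
from h import *
go((.491,.4628,.12,-.105))
fit('large_carton_center',z0=.022,q0=[.485,-.071,-1.53])
fit('small_carton_center',z0=.108,q0=[.485,-.071,-1.53])"
```

```text
at [0.471  0.2382 0.1979] yaw 0.0466 t 16.47 w 0.998 F [-0.6  0.7  0.6] tilt [ 7.0e-04  6.1e-03 -1.0e+00]
(0.491, 0.4628, 0.12, -0.105) -> [ 0.0304 -0.223   0.0793] [-0.0061 -0.0006  0.1516]
large_carton_center ['scene', 'top'] [0.78, 0.84] [ 0.4838 -0.0691 -1.514 ] err 0.533
large_carton_center ['scene'] [0.78] [ 0.4827 -0.0689 -1.511 ] err 0.317
large_carton_center ['top'] [0.84] [ 0.4846 -0.0651 -1.4357] err 0.745
small_carton_center ['scene', 'top'] [0.81, 0.73] [ 0.4843 -0.069  -1.5133] err 0.075
small_carton_center ['scene'] [0.81] [ 0.4829 -0.0694 -1.5073] err 0.061
small_carton_center ['top'] [0.73] [ 0.4849 -0.0685 -1.5307] err 0.083
```

>>> {"op": "jog_arm", "data": {"motion": [[[0.003,-0.03,0,0,0,0.02,-1],[0.01,-0.07,0,0,0,0.05,-1],[0.016,-0.11,0,0,0,0.08,-1],[0.022,-0.15,0.02,0,0,0.11,-1],[0.027,-0.185,0.04,0,0,0.14,-1],[0.03,-0.21,0.055,0,0,0.15,-1],[0.03,-0.223,0.07,0,0,0.15,-1],[0.03,-0.223,0.079,0,0,0.15,-1],[0.03,-0.223,0.079,0,0,0.15,-1],[0.03,-0.223,0.079,0,0,0.15,-1]]]}}

```text
clock: 17.7
position: [0.4954, 0.4506, 0.1175]
ee_rot: [3.135, -0.18, -0.0]
force: [-0.3, -0.2, -0.4]
width: 0.998
gripper_force: 0.0
```

```bash
python3 -c "
from h import *
go((.491,.4628,.022,-.105))"
```

```text
at [0.4954 0.4506 0.1175] yaw -0.1148 t 17.7 w 0.998 F [-0.3 -0.2 -0.4] tilt [-2.0e-04 -1.9e-03 -1.0e+00]
(0.491, 0.4628, 0.022, -0.105) -> [-0.0058 -0.0118  0.0955] [ 0.0019 -0.     -0.0098]
```

>>> {"op": "jog_arm", "data": {"motion": [[[-0.006,-0.012,0,0,0,-0.01,-1],[-0.006,-0.012,0.02,0,0,-0.01,-1],[-0.006,-0.012,0.04,0,0,-0.01,-1],[-0.006,-0.012,0.045,0,0,-0.01,-1],[-0.006,-0.012,0.045,0,0,-0.01,-1]]]}}

```text
clock: 18.12
position: [0.4907, 0.4629, 0.0724]
ee_rot: [3.135, -0.165, -0.001]
force: [0.0, 0.7, -0.4]
width: 1.004
gripper_force: 0.0
```

```bash
python3 -c "
from h import *
go((.491,.4628,.022,-.105))"
```

```text
at [0.4907 0.4629 0.0724] yaw -0.1053 t 18.12 w 1.004 F [ 0.   0.7 -0.4] tilt [-7.0e-04 -2.1e-03 -1.0e+00]
(0.491, 0.4628, 0.022, -0.105) -> [ 0.0003 -0.      0.0504] [ 0.0021  0.0005 -0.0003]
```

>>> {"op": "jog_arm", "data": {"motion": [[[0,0,0.012,0,0,0,-1],[0,0,0.024,0,0,0,-1],[0,0,0.036,0,0,0,-1],[0,0,0.045,0,0,0,-1],[0,0,0.05,0,0,0,-1],[0,0,0.05,0,0,0,-1],[0,0,0.05,0,0,0,-1]]]}}

```text
clock: 18.7
position: [0.4899, 0.4652, 0.0224]
ee_rot: [3.137, -0.162, -0.001]
force: [-0.2, 0.3, 0.8]
width: 1.003
gripper_force: 0.0
```

>>> {"op": "jog_arm", "data": {"motion": [[[0,0,0,0,0,0,1],[0,0,0,0,0,0,1],[0,0,0,0,0,0,1],[0,0,0,0,0,0,1],[0,0,0,0,0,0,1],[0,0,0,0,0,0,1],[0,0,0,0,0,0,1],[0,0,0,0,0,0,1],[0,0,0,0,0,0,1],[0,0,0,0,0,0,1]]], "force": 25}}

```text
clock: 19.53
position: [0.4903, 0.4649, 0.023]
ee_rot: [3.137, -0.162, 0.0]
force: [-1.3, -3.7, 6.0]
width: 0.722
gripper_force: 25.0
```

>>> {"op": "jog_arm", "data": {"motion": [[[0,0,-0.005,0,0,0,1],[0,0,-0.015,0,0,0,1],[0,0,-0.025,0,0,0,1],[0,0,-0.035,0,0,0,1],[0,0,-0.045,0,0,0,1],[0,0,-0.055,0,0,0,1],[0,0,-0.06,0,0,0,1],[0,0,-0.06,0,0,0,1],[0,0,-0.06,0,0,0,1]]]}}

```text
clock: 20.28
position: [0.4903, 0.4652, 0.0831]
ee_rot: [-3.137, 0.162, -0.001]
force: [0.3, 0.1, -0.8]
width: 0.719
gripper_force: 25.0
```

```bash
python3 -c "
from h import *
go((.484,.3314,.082,-.015))"
```

```text
at [0.4903 0.4652 0.0831] yaw -0.1034 t 20.28 w 0.719 F [ 0.3  0.1 -0.8] tilt [ 5.e-04  3.e-04 -1.e+00]
(0.484, 0.3314, 0.082, -0.015) -> [0.0076 0.1338 0.001 ] [-0.0004 -0.0005 -0.0884]
```

>>> {"op": "jog_arm", "data": {"motion": [[[0.001,0.015,0,0,0,-0.01,1],[0.002,0.035,0,0,0,-0.03,1],[0.004,0.06,0,0,0,-0.05,1],[0.006,0.085,0,0,0,-0.07,1],[0.0075,0.11,0,0,0,-0.088,1],[0.0075,0.127,0,0,0,-0.088,1],[0.0075,0.134,0,0,0,-0.088,1],[0.0075,0.134,0,0,0,-0.088,1],[0.0075,0.134,0,0,0,-0.088,1]]]}}

```text
clock: 21.03
position: [0.4838, 0.3319, 0.0826]
ee_rot: [-3.141, 0.024, 0.0]
force: [0.1, -0.2, -1.6]
width: 0.723
gripper_force: 25.0
```

```bash
python3 -c "
from h import *
go((.484,.3314,.0455,-.015))"
```

```text
at [0.4838 0.3319 0.0826] yaw -0.0154 t 21.03 w 0.723 F [ 0.1 -0.2 -1.6] tilt [-1.e-04  7.e-04 -1.e+00]
(0.484, 0.3314, 0.0455, -0.015) -> [0.0003 0.0005 0.0371] [-0.0007  0.0001 -0.0004]
```

>>> {"op": "jog_arm", "data": {"motion": [[[0,0,0.006,0,0,0,1],[0,0,0.012,0,0,0,1],[0,0,0.018,0,0,0,1],[0,0,0.024,0,0,0,1],[0,0,0.029,0,0,0,1],[0,0,0.033,0,0,0,1],[0,0,0.036,0,0,0,1],[0,0,0.037,0,0,0,1],[0,0,0.037,0,0,0,1],[0,0,0.037,0,0,0,1]]]}}

```text
clock: 21.87
position: [0.4839, 0.3312, 0.0459]
ee_rot: [-3.141, 0.024, -0.0]
force: [-0.3, -0.1, -1.2]
width: 0.717
gripper_force: 25.0
```

>>> {"op": "jog_arm", "data": {"motion": [[[0,0,0,0,0,0,1],[0,0,0,0,0,0,-1],[0,0,0,0,0,0,-1],[0,0,0,0,0,0,-1],[0,0,0,0,0,0,-1],[0,0,0,0,0,0,-1],[0,0,-0.005,0,0,0,-1],[0,0,-0.03,0,0,0,-1],[0,0,-0.07,0,0,0,-1],[0,0,-0.11,0,0,0,-1]]]}}

```text
clock: 22.7
position: [0.4828, 0.3305, 0.1564]
ee_rot: [3.14, -0.023, -0.004]
force: [1.1, 0.7, 0.9]
width: 1.002
gripper_force: 0.0
```

>>> {"op": "jog_arm", "data": {"motion": [[[0,0,-0.02,0,0,0,-1],[-0.03,0.02,-0.03,0,0,0,-1],[-0.05,0.06,-0.03,0,0,0,-1],[-0.07,0.1,-0.03,0,0,0,-1],[-0.09,0.13,-0.03,0,0,0,-1],[-0.1,0.16,-0.03,0,0,0,-1],[-0.1,0.16,-0.03,0,0,0,-1],[-0.1,0.16,-0.03,0,0,0,-1]]]}}

```text
clock: 23.37
position: [0.381, 0.171, 0.1863]
ee_rot: [3.141, -0.028, 0.002]
force: [0.2, -0.0, -0.7]
width: 0.998
gripper_force: 0.0
```

Run:
```python
from h import *
go()
fit('middle_carton_center',z0=.022,q0=[.484,.331,-1.585])
fit('large_carton_center',z0=.022,q0=[.485,-.071,-1.53])
fit('small_carton_center',z0=.108,q0=[.485,-.071,-1.53])
fit('queen_cage');fit('marking_pen')
a=get_image('scene')[:,:,::-1][130:290,150:410];b=get_image('top')[:,:,::-1][130:260,150:410]
cv2.imwrite('pics/f.png',cv2.resize(np.vstack([a,b]),None,fx=2,fy=2))
```

```text
at [0.381  0.171  0.1863] yaw -0.0179 t 23.37 w 0.998 F [ 0.2 -0.  -0.7] tilt [ 1.1e-03 -7.0e-04 -1.0e+00]
middle_carton_center ['scene', 'top'] [0.67, 0.67] [ 0.4833  0.3327 -1.5812] err 0.067
middle_carton_center ['scene'] [0.67] [ 0.4842  0.332  -1.6213] err 0.076
middle_carton_center ['top'] [0.67] [ 0.4821  0.3327 -1.5836] err 0.045
large_carton_center ['scene', 'top'] [0.95, 0.79] [ 0.4832 -0.0684 -1.4836] err 0.541
large_carton_center ['scene'] [0.95] [ 0.4815 -0.0703 -1.5336] err 0.46
large_carton_center ['top'] [0.79] [ 0.4845 -0.0668 -1.4986] err 0.613
small_carton_center ['scene', 'top'] [0.95, 0.85] [ 0.4847 -0.0694 -1.5384] err 0.299
small_carton_center ['scene'] [0.95] [ 0.4827 -0.072  -1.6511] err 0.52
small_carton_center ['top'] [0.85] [ 0.4853 -0.0691 -1.5299] err 0.065
queen_cage ['scene'] [0.59] [ 0.4192  0.1313 -1.588 ] err 0.103
queen_cage ['scene'] [0.59] [ 0.4192  0.1313 -1.588 ] err 0.103
marking_pen ['scene', 'top'] [0.51, 0.61] [ 0.5984  0.1354 -1.5409] err 0.205
marking_pen ['scene'] [0.51] [ 0.5988  0.1363 -1.5733] err 0.229
marking_pen ['top'] [0.61] [ 0.5988  0.1349 -1.5502] err 0.171
```

View pics/f.png

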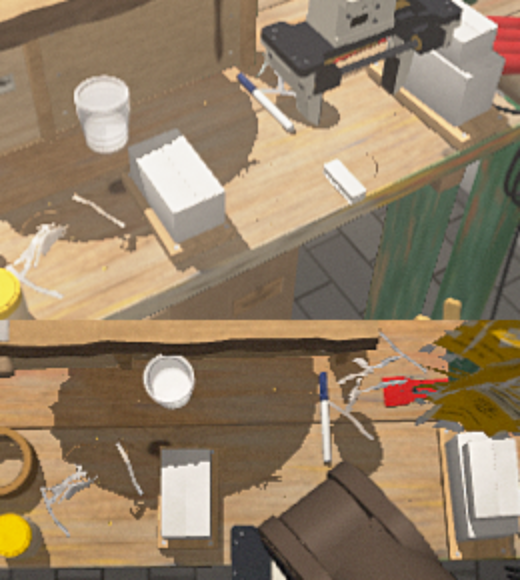

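The middle carton sits on the short board (crop 185,190) and the small carton is stacked on the large one on the long board (crop 460,70). The pen and cage are unmoved and the arm is clear, so I'll hand in.

```bash
python3 -c "
from cell import *
print(sign_off())"
```

```text
the job is handed in; nothing more can be done
None
```

I placed all three cartons as ordered and handed the job in after about 24 s of robot time; the camera fits put each within about 3 mm of centre and 0.04 rad of its long side (the large one was last measured clearly before the small one went on it), but the hand-in returned no verdict.

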